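# Hold a clay dish square in the lining jig with the rubber-footed stick

### The job

Pull the rubber-footed wooden stick up out of its tool block and use its foot, set inside the shallow rectangular dish, to push the dish across the jig board until its long side is flush against the fence. Then keep the dish pressed firmly both against the fence and down on the board with the stick, and finish while still holding it so, with the stick in the gripper. Do not touch the dish with the gripper or arm, and leave the vase, the bowl and the jar alone.

Things in the scene. Friction and masses are not known exactly. Their poses are not given: they have to be found in the camera images.
- stick: Stick, 140 mm, 50 g: 16 x 16 mm square light-wood shaft (22 to 140 mm along it), below it a black rubber foot: 14 mm round neck with a 16 mm ball end. Origin at the bottom of the foot; z runs along the stick to its top (ball centre at z = 8 mm); x, y square to the shaft faces. It starts upright, loose, foot down in the block, foot 10 mm above the bench, 90 mm showing above the block.
- holder: Light-wood tool block fixed to the bench, 90 x 90 mm, 60 mm high, origin at the centre of its underside, z up. The stick stands in a 20 mm square hole in its middle, 50 mm deep; three 7 mm holes near its corners are empty.
- dish: Shallow open rectangular dish of bare tan fired clay: 110 mm (x) by 130 mm (y) outside, 22 mm high, floor and walls 8 mm thick (inside 94 x 114 mm, 14 mm deep), 0.33 kg, loose; pressed down hard it sticks to the board by friction. Origin at the centre of its underside, z up. It starts flat on the board, 60 to 100 mm short of its end place, turned up to 0.25 rad; its +x side faces the fence.
- board: Plywood jig board fixed to the bench, 260 mm (its x) by 280 mm (its y), 12 mm thick, origin at the centre of its underside, its top 12 mm above the bench. The fence runs along its +x edge, the edge away from the robot.
- fence: Straight dark-wood fence fixed on the far edge of the jig board, 30 mm (x) by 280 mm (y), 35 mm high above the board; origin at the centre of its underside, axes parallel to the board's. The dish goes against its -x face, which lies 15 mm from the origin; under a strong side push, friction there carries part of the downward push.
- vase: Bystander: small tan clay bottle vase, 102 mm high, 90 mm wide, beyond the fence. Origin at the centre of its underside.
- bowl: Bystander: pale clay bowl, 100 mm across, 50 mm high, at the far left. Origin at the centre of its underside.
- jar: Bystander: closed jar, 68 mm across, 85 mm high, at the far right. Origin at the centre of its underside.
Not all that is in view belongs to the job. Several things have the shape of the dish; the one meant has the colours described above.

How it is judged:
On the way:
1. the stick is held by the gripper, its foot drawn clear above the tool block (contact force between the fingers and stick above 1.5 N and z of stick in the frame of holder above 0.065 m), for 0.2 s.
At the end, for the whole second after the job is handed in: Still gripped, the stick presses the dish with its foot inside it (over 3 N): over 2 N on the fence and over 6.5 N on the board (dish weight 2.7 to 3.8 N). The dish is at rest, flat and square to the fence within 0.04 rad, touching its near face, its middle within 90 mm of the fence's middle (contact force between the fingers and stick above 1.5 N and contact force between stick and dish above 3 N and contact force between dish and fence above 2 N and contact force between dish and board above 6.5 N and angle between the x axis of dish and the x axis of fence, either way round below 0.04 rad and angle between dish's own z axis and vertical below 0.04 rad and x of dish in the frame of fence between -0.075 and -0.06 m and y of dish in the frame of fence between -0.09 and 0.09 m and x of stick in the frame of dish between -0.05 and 0.05 m and y of stick in the frame of dish between -0.06 and 0.06 m and z of stick in the frame of dish below 0.022 m and linear speed of dish below 0.01 m/s); the arm keeps its last pose, push and grip.
It fails at once if the gripper or arm touches the dish (contact force between any of the fingers, the arm and dish above 0.5 N).
It fails at once if the vase, bowl or jar is moved more than 20 mm (distance of any of vase, bowl, jar from where it was at the start of the episode above 0.02 m).
It also fails if it takes over 67 s, if anything falls off the work surface, if the arm or the gripper's body presses on something with over 40 N, if the wrist force passes 120 N, or if a joint passes its speed limit or range.

### The arm

A 7-joint arm with a two-finger parallel gripper is mounted at the origin on the work surface. World frame = base frame: x ahead of the robot, y to its left, z up, the work surface at z = 0. Lengths are in m, angles in rad, forces in N, time in s.
With the tool pointing down it reaches from about 0.4 to 0.85 m from the base axis. Payload 4.5 kg.
Tool frame: the origin (TCP) lies on the centre line of the jaws, within the pads' length; the fingertips stand r.tip_extent ahead of it and the grasp point (between the pads) is the TCP (r.tip_extent is the distance from the TCP to the fingertips, in m); z points along the fingers, y is the line along which they close (so a half turn about z gives the same grasp; the last joint's range is limited). The gripper opens to 88 mm and grips with 3 to 60 N. Pads are 18 mm wide; open, the fingers measure 123 mm over their backs; the gripper's body (75 mm by 187 mm) begins 45 mm behind the grasp point.
Start: joints at [-1.094, 0.689, -0.195, 1.565, 0.157, 0.902, -0.215], TCP at [0.268, 0.565, 0.258] pointing down, gripper open.
Joint ranges: [-3.01, 3.01], [-0.46, 2.08], [-1.47, 1.51], [0.13, 2.56], [-1, 4.14], [0.04, 2.09], [-2.66, 2.66]. Speed limits (rad/s): [2.57, 2.57, 3.14, 3.14, 3.14, 3.14, 3.14].

### API

Orientations are given as a unit quaternion [x, y, z, w].
In Python, from plant import sensors, vision, finish_job, r gives the robot as it stands. The module is installed in compiled form; this text tells all that it offers.
- The arm moves only by the tool step_arm, never from a script. Its argument "steps" is a list of rows, each a list of 2 entries, a list of its own where there are three numbers: the shift along the tool's x, y, z in cm, then the turn, a rotation vector about the tool's x, y, z in degrees. A call has 1 to 12 rows; each row shifts and turns the commanded pose from where the row before left it, along the tool's axes as they then stand; what a row does not reach is not made up. A row lasts 1/8 s, in which the tool goes at most 62.5 mm and 10.7 degrees, less where a joint would pass 70% of its speed; a pose out of reach is approached as far as the arm can. A call with a gripper value outside its range is refused whole. "claw" is the opening, from -1 (shut) to 1 (fully open), set as the call begins (left out, the last holds). The fingers move at their own pace and stop on an object; "grip_force" is the grip in N (left out, the last holds). Time passes only in rows, so rows that do not move let the fingers close. It gives the time, the measured TCP pose, the force, the opening and the grip force at its end, in the units of the state.
- sensors.get_state(): the state, without advancing time (a new reading comes with each control period).
- vision.snapshot(name): name is "scene" or "top"; returns a dict with "img" (400x640x3 uint8, red, green, blue), "fx", "fy", "cx", "cy" (pixels), "position" and "rotation" of the camera in the world. Camera axes: x right, y down, z forward; pixel columns grow to the right and rows downward; lengths in m; the calibration is good to about 2 mm. A picture is of the moment at which its call begins. There is no depth.
- finish_job(): hands the job in; it is judged then, once.
The state is a dict: "clock": time; "q": joint angles; "qd": joint speeds; "joint_torque": joint torques, N m; "tool_pos": TCP position; "eef_rot": TCP orientation; "contact_force": force on the tool from outside, world axes, zero at the start; "moment": the same for the moment, N m; "opening": opening from 0.0 (shut) to 1.0 (fully open); "finger_force": force on a finger pad.
Only numpy, scipy, OpenCV 4.12 (cv2) and the standard library are available. Lean on these libraries where they do the work, as an engineer would, in place of code of your own. Each camera call takes 0.05 s, during which the arm holds its last target. There are 200 camera calls.

## Working session

There is one attempt and no reset: what is moved stays moved. The work goes in short steps, Python scripts to look and compute and a tool call to move; the robot and the scene stay as the last step left them, time stands still between calls to the robot, and variables do not carry over. Pictures are saved under pics/ and viewed, at most 10 in all, crops included, and the job is handed in when it is done.

Besides the shell and the picture viewer there is one more tool, called after ">>>" as name(argument=value, ...), one argument or row to a line, values as JSON. step_arm: Moves the arm, as the interface text tells. Its arguments: {"type":"object","properties":{"steps":{"type":"array"},"claw":{"type":"number"},"grip_force":{"type":"number"}},"required":["steps"]}

```bash
mkdir -p pics; python3 - <<'E'
from plant import sensors, vision, r
import cv2,numpy as np
for n in ("scene","top"):
    s=vision.snapshot(n); cv2.imwrite(f"pics/{n}0.png",s["img"][:,:,::-1])
    print(n,s["fx"],s["fy"],s["cx"],s["cy"],np.round(s["position"],4).tolist(),np.round(s["rotation"],4).tolist())
st=sensors.get_state(); print({k:np.round(v,4).tolist() for k,v in st.items()}, r.tip_extent)
E
```

```text
scene 498.32865022078386 498.32865022078386 323.33225960324705 199.7998885048455 [1.1321, -0.3525, 1.099] [0.8271, 0.4847, -0.1427, -0.2461]
top 512.2564798594757 512.2564798594757 323.1134021153829 204.46553815448132 [0.4042, -0.0155, 1.7273] [0.7087, -0.7047, 0.0197, -0.0276]
{'clock': 0.1, 'q': [-1.0942, 0.6899, -0.1945, 1.5663, 0.1573, 0.9025, -0.2151], 'qd': [0.0005, -0.0007, 0.0004, -0.0023, -0.0007, 0.0001, -0.0006], 'joint_torque': [-0.0037, -52.8496, -1.2716, -15.3838, -0.0525, 0.002, 0.0001], 'tool_pos': [0.2676, 0.5642, 0.257], 'eef_rot': [0.2196, 0.9756, -0.0008, -0.0001], 'contact_force': [0.3986, -0.0984, 0.461], 'moment': [-0.0255, -0.0283, -0.0146], 'finger_force': 0.0, 'opening': 1.0023} 0.019
```

View pics/top0.png

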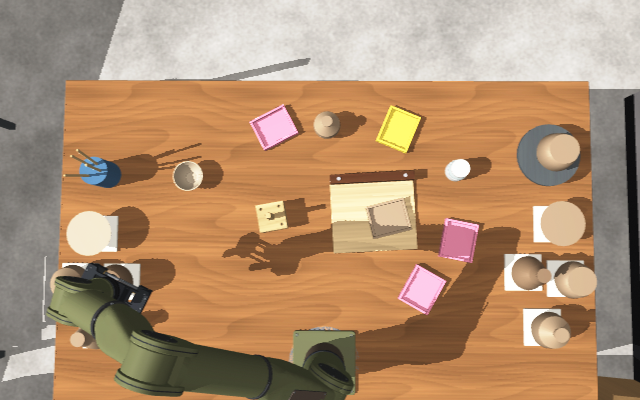

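View pics/scene0.png

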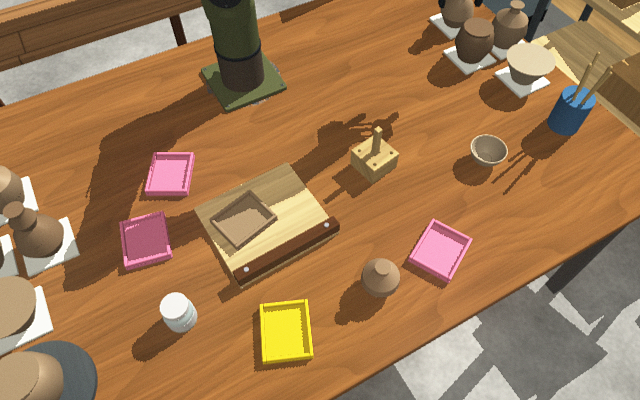

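Dish-shaped things in the top view: pink (274,128), yellow (399,128), dark pink (460,240), pink (422,289) and tan (389,217). Only the tan one has the bare-clay colour and lies on the board. The tool block is at (271,216), with the stick standing in it. I'll confirm this in one enlarged crop.

```bash
python3 - <<'E'
import cv2
a=cv2.imread("pics/top0.png")[160:260,240:440]
cv2.imwrite("pics/crop1.png",cv2.resize(a,None,fx=4,fy=4,interpolation=cv2.INTER_CUBIC))
b=cv2.imread("pics/scene0.png")[110:290,190:410]
cv2.imwrite("pics/crop2.png",cv2.resize(b,None,fx=3.3,fy=3.3,interpolation=cv2.INTER_CUBIC))
E
```

```text
(no output)
```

View pics/crop1.png

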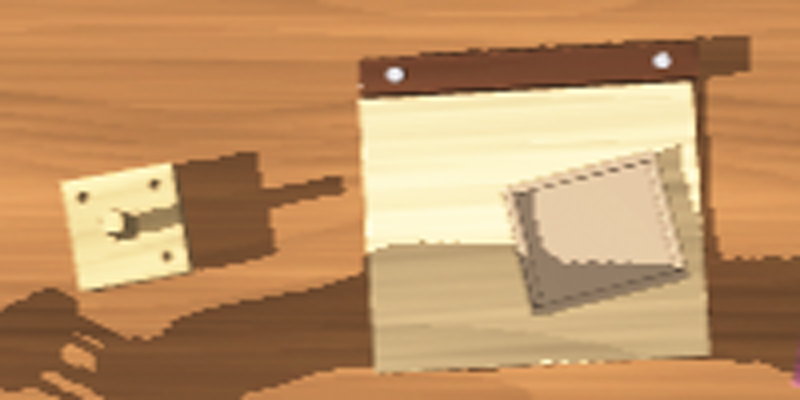

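View pics/crop2.png

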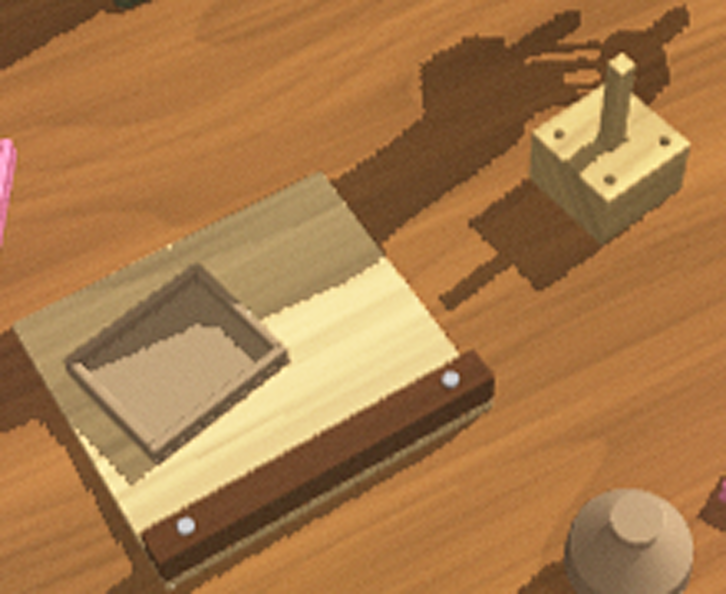

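Top crop: the tan dish has rim corners at about (505,190), (655,152), (687,270) and (535,313). The block's top corners are at (62,182), (172,163), (190,270) and (80,290), and the fence spans the top edge. Scene crop: the stick's top is at about (621,64). Next I'll turn these into world positions.

```bash
cat > h.py <<'E'
import numpy as np
from plant import vision, sensors
def ray(s,u,v,z):
    d=np.array(s["rotation"]).reshape(3,3)@[(u-s["cx"])/s["fx"],(v-s["cy"])/s["fy"],1]; p=np.array(s["position"])
    return p+d*(z-p[2])/d[2]
def proj(s,P):
    c=np.array(s["rotation"]).reshape(3,3).T@(np.array(P)-s["position"])
    return [c[0]/c[2]*s["fx"]+s["cx"],c[1]/c[2]*s["fy"]+s["cy"]]
E
python3 - <<'E'
from h import *
t=vision.snapshot("top"); s=vision.snapshot("scene")
T=lambda x,y,z:ray(t,(x+.5)/4-.5+240,(y+.5)/4-.5+160,z)
S=lambda x,y,z:ray(s,(x+.5)/3.3-.5+190,(y+.5)/3.3-.5+110,z)
def show(n,f,pts,z):
    P=np.array([f(*p,z) for p in pts]); print(n,P.mean(0).round(4),P[:,:2].round(3).tolist(),"sides",np.linalg.norm(np.roll(P,-1,0)-P,axis=1).round(3))
    e=np.roll(P,-1,0)-P; print("  ang",np.degrees(np.arctan2(e[:,1],e[:,0])).round(1))
show("block T",T,[(62,182),(172,163),(190,270),(80,290)],.06)
show("block S",S,[(534,130),(612,84),(690,143),(606,207)],.06)
show("dish T",T,[(505,190),(655,152),(687,270),(535,313)],.034)
show("dish S",S,[(66,362),(197,266),(288,354),(158,457)],.034)
show("fence T",T,[(360,60),(697,42),(695,82),(360,97)],.047)
show("fence S",S,[(146,537),(478,350),(495,382),(168,573)],.047)
show("board near T",T,[(376,372),(708,354)],.012)
show("board near S",S,[(14,328),(322,174)],.012)
print("stick S",S(621,64,.15),"T",T(118,222,.15))
E
```

```text
Traceback (most recent call last):
  File "h.py", line 4, in ray
    d=np.array(s["rotation"]).reshape(3,3)@[(u-s["cx"])/s["fx"],(v-s["cy"])/s["fy"],1]; p=np.array(s["position"])
      ~~~~~~~~~~~~~~~~~~~~~~~~~~~~~~~^^^^^
ValueError: cannot reshape array of size 4 into shape (3,3)
```

Rotation is a quaternion.

```bash
sed -i 's/np.array(s\["rotation"\]).reshape(3,3)/R.from_quat(s["rotation"]).as_matrix()/; 1a from scipy.spatial.transform import Rotation as R' h.py
python3 - <<'E'
from h import *
t=vision.snapshot("top"); s=vision.snapshot("scene")
T=lambda x,y,z:ray(t,(x+.5)/4-.5+240,(y+.5)/4-.5+160,z)
S=lambda x,y,z:ray(s,(x+.5)/3.3-.5+190,(y+.5)/3.3-.5+110,z)
def show(n,f,pts,z):
    P=np.array([f(*p,z) for p in pts]); print(n,P.mean(0).round(4),P[:,:2].round(3).tolist(),"sides",np.linalg.norm(np.roll(P,-1,0)-P,axis=1).round(3))
    e=np.roll(P,-1,0)-P; print("  ang",np.degrees(np.arctan2(e[:,1],e[:,0])).round(1))
show("block T",T,[(62,182),(172,163),(190,270),(80,290)],.06)
show("block S",S,[(534,130),(612,84),(690,143),(606,207)],.06)
show("dish T",T,[(505,190),(655,152),(687,270),(535,313)],.034)
show("dish S",S,[(66,362),(197,266),(288,354),(158,457)],.034)
show("fence T",T,[(360,60),(697,42),(695,82),(360,97)],.047)
show("fence S",S,[(146,537),(478,350),(495,382),(168,573)],.047)
show("board near T",T,[(376,372),(708,354)],.012)
show("board near S",S,[(14,328),(322,174)],.012)
print("stick S",S(621,64,.15),"T",T(118,222,.15))
E
```

```text
block T [0.4766 0.1728 0.06  ] [[0.512, 0.226], [0.528, 0.136], [0.441, 0.12], [0.424, 0.21]] sides [0.091 0.089 0.091 0.089]
  ang [ -79.9 -169.8  100.6   10.3]
block S [0.4787 0.1733 0.06  ] [[0.44, 0.125], [0.43, 0.206], [0.512, 0.228], [0.533, 0.135]] sides [0.082 0.085 0.095 0.094]
  ang [  97.1   14.5  -77.4 -174.2]
dish T [ 0.4758 -0.2125  0.034 ] [[0.509, -0.138], [0.542, -0.262], [0.444, -0.288], [0.408, -0.163]] sides [0.128 0.101 0.13  0.104]
  ang [ -75.5 -165.1  106.1   13.7]
dish S [ 0.4797 -0.2111  0.034 ] [[0.442, -0.286], [0.41, -0.163], [0.517, -0.137], [0.549, -0.258]] sides [0.127 0.11  0.125 0.111]
  ang [ 104.4   13.9  -75.1 -165.5]
fence T [ 0.6076 -0.1557  0.047 ] [[0.615, -0.017], [0.632, -0.295], [0.598, -0.293], [0.585, -0.017]] sides [0.278 0.033 0.276 0.031]
  ang [-86.7 176.8  92.8   0.3]
fence S [ 0.6159 -0.1532  0.047 ] [[0.61, -0.292], [0.591, -0.014], [0.621, -0.017], [0.642, -0.29]] sides [0.279 0.03  0.274 0.032]
  ang [  93.9   -5.4  -85.6 -175.9]
board near T [ 0.3665 -0.1702  0.012 ] [[0.358, -0.032], [0.375, -0.308]] sides [0.277 0.277]
  ang [-86.6  93.4]
board near S [ 0.3706 -0.1692  0.012 ] [[0.379, -0.308], [0.362, -0.03]] sides [0.278 0.278]
  ang [ 93.5 -86.5]
stick S [0.47707148 0.17438652 0.15      ] T [0.47590071 0.16880844 0.15      ]
```

Checks: block 90 mm per side, yaw 10.3°. Stick at (0.477, 0.173) with its top at 0.15. Dish centre (0.478, -0.212), yaw 14°. Fence centre (0.613, -0.155), yaw 3.5°. The sizes and travel (about 68 mm) match the description, so I'll move above the stick.

>>> step_arm(
  steps=[
    [[-4.4,-3.3,0],[0,0,0]],
    [[-4.4,-3.3,0],[0,0,0]],
    [[-4.4,-3.3,0],[0,0,0]],
    [[-4.4,-3.3,0],[0,0,0]],
    [[-4.4,-3.3,0],[0,0,0]],
    [[-4.4,-3.3,0],[0,0,0]],
    [[-4.4,-3.3,0],[0,0,0]],
    [[-4.4,-3.3,0],[0,0,0]],
    [[0,0,0],[0,0,-9]],
    [[0,0,0],[0,0,-9]],
    [[0,0,0],[0,0,-9]],
    [[0,0,0],[0,0,-9]],
  ],
  claw=1,
  grip_force=55,
)

```text
clock: 1.8
tool_pos: [0.4728, 0.1753, 0.2578]
eef_rot: [-0.095, 0.995, 0.0, 0.0]
contact_force: [-0.2, -0.0, -0.6]
opening: 1.001
finger_force: 0.0
```

```bash
cat > st.py <<'E'
from h import *
def go(P,yaw_y=None):
    s=sensors.get_state(); M=R.from_quat(s["eef_rot"]); 
    print("pos",np.round(s["tool_pos"],4),"t",s["clock"],"F",np.round(s["contact_force"],2),"op",round(s["opening"],3),"ff",round(s["finger_force"],1))
    m=M.as_matrix(); print("x",m[:,0].round(3),"y",m[:,1].round(3),"z",m[:,2].round(3),"yaw_y",np.degrees(np.arctan2(m[1,1],m[0,1])).round(2))
    if P is not None: print("shift cm",(M.inv().apply(np.array(P)-s["tool_pos"])*100).round(2))
E
python3 -c "
from st import *
go([.477,.1735,.110])"
```

```text
pos [0.4728 0.1753 0.2578] t 1.8 F [-0.17 -0.   -0.56] op 1.001 ff 0.0
x [-0.982 -0.189 -0.   ] y [-0.189  0.982  0.   ] z [ 0.  0. -1.] yaw_y 100.91
shift cm [-0.37 -0.26 14.78]
```

>>> step_arm(
  steps=[
    [[-0.4,-0.2,2],[0,0,0]],
    [[0,0,3],[0,0,0.5]],
    [[0,0,3],[0,0,0]],
    [[0,0,3],[0,0,0]],
    [[0,0,2],[0,0,0]],
    [[0,0,1.2],[0,0,0]],
    [[0,0,0.6],[0,0,0]],
    [[0,0,0],[0,0,0]],
  ],
)

```text
clock: 2.8
tool_pos: [0.4772, 0.1743, 0.1098]
eef_rot: [-0.088, 0.996, 0.0, 0.0]
contact_force: [-0.7, -0.3, -0.6]
opening: 0.998
finger_force: 0.0
```

>>> step_arm(
  steps=[
    [[0,0,0],[0,0,0]],
    [[0,0,0],[0,0,0]],
    [[0,0,0],[0,0,0]],
    [[0,0,0],[0,0,0]],
    [[0,0,0],[0,0,0]],
    [[0,0,0],[0,0,0]],
    [[0,0,0],[0,0,0]],
    [[0,0,0],[0,0,0]],
  ],
  claw=-1,
)

```text
clock: 3.8
tool_pos: [0.477, 0.1741, 0.1097]
eef_rot: [-0.088, 0.996, 0.0, 0.0]
contact_force: [0.3, 0.1, 0.6]
opening: 0.174
finger_force: 55.0
```

Opening is about 15–16 mm, so the stick is gripped. Lift it out.

>>> step_arm(
  steps=[
    [[0,0,-1],[0,0,0]],
    [[0,0,-2],[0,0,0]],
    [[0,0,-2],[0,0,0]],
    [[0,0,-2],[0,0,0]],
    [[0,0,-2],[0,0,0]],
    [[0,0,-2],[0,0,0]],
    [[0,0,-1],[0,0,0]],
    [[0,0,0],[0,0,0]],
    [[0,0,0],[0,0,0]],
    [[0,0,0],[0,0,0]],
  ],
)

```text
clock: 5.05
tool_pos: [0.4766, 0.174, 0.229]
eef_rot: [-0.088, 0.996, -0.0, -0.001]
contact_force: [-0.1, 0.5, -1.2]
opening: 0.174
finger_force: 55.0
```

```bash
python3 - <<'E'
from st import *
import cv2
s=vision.snapshot("scene"); go(None)
S=sensors.get_state(); p=np.array(S["tool_pos"]); z=R.from_quat(S["eef_rot"]).as_matrix()[:,2]
u,v=proj(s,p+.1*z); print("foot proj",u,v, "top proj",proj(s,p-.04*z))
x0,y0=int(u)-80,int(v)-90; c=s["img"][y0:y0+150,x0:x0+160,::-1]; print(x0,y0)
cv2.imwrite("pics/lift.png",cv2.resize(c,None,fx=4,fy=4))
E
```

```text
pos [0.4767 0.174  0.2291] t 5.1 F [ 0.46 -0.74 -0.77] op 0.177 ff 55.0
x [-0.984 -0.176  0.001] y [-0.176  0.984 -0.   ] z [-0.001 -0.    -1.   ] yaw_y 100.14
foot proj 376.82673133089787 134.43734530966105 top proj [np.float64(382.51129377022664), np.float64(94.65289006125718)]
296 44
```

View pics/lift.png

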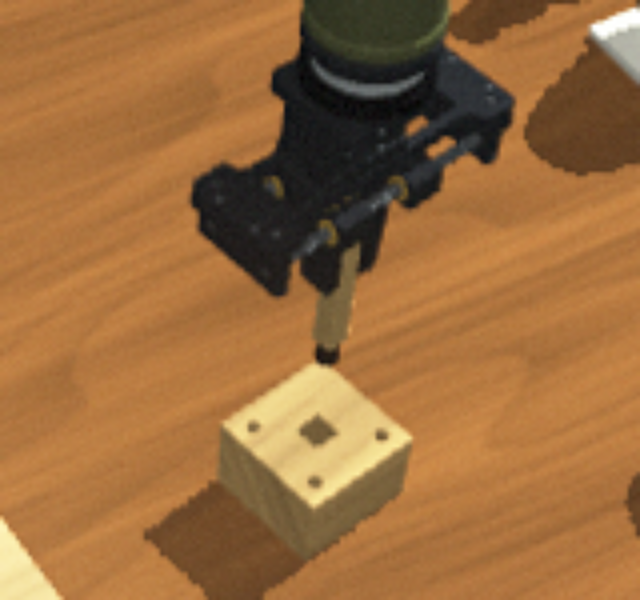

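The lift crop shows the stick upright in the jaws with its foot at (327,360), clear above the now empty hole (317,430). Next, tilt it so the foot leads towards the fence by about 15° and square it to the fence.

>>> step_arm(
  steps=[
    [[0,0,0],[0,0,6.6]],
    [[0,0,0],[0,-7.5,0]],
    [[0,0,0],[0,-7.5,0]],
    [[0,0,0],[0,0,0]],
    [[0,0,0],[0,0,0]],
  ],
)

```text
clock: 5.72
tool_pos: [0.4779, 0.1748, 0.2298]
eef_rot: [-0.031, 0.991, 0.004, 0.13]
contact_force: [0.4, -0.7, -0.6]
opening: 0.175
finger_force: 55.0
```

```bash
python3 -c "
from st import *
go([.478,-.2075,.20])"
```

```text
pos [0.4779 0.1748 0.2298] t 5.725 F [ 0.38 -0.72 -0.63] op 0.175 ff 55.0
x [-0.964 -0.06  -0.258] y [-0.062  0.998  0.   ] z [ 0.258  0.016 -0.966] yaw_y 93.55
shift cm [  3.04 -38.16   2.26]
```

>>> step_arm(
  steps=[
    [[0.3,-4,0.2],[0,0,0]],
    [[0.3,-4,0.2],[0,0,0]],
    [[0.3,-4,0.2],[0,0,0]],
    [[0.3,-4,0.2],[0,0,0]],
    [[0.3,-4,0.2],[0,0,0]],
    [[0.3,-4,0.2],[0,0,0]],
    [[0.3,-4,0.2],[0,0,0]],
    [[0.3,-4,0.2],[0,0,0]],
    [[0.3,-4,0.3],[0,0,0]],
    [[0.3,-2.2,0.3],[0,0,0]],
    [[0,0,0],[0,0,0]],
    [[0,0,0],[0,0,0]],
  ],
)

```text
clock: 7.22
tool_pos: [0.4779, -0.2084, 0.201]
eef_rot: [-0.03, 0.991, 0.005, 0.131]
contact_force: [0.4, 0.4, -0.9]
opening: 0.178
finger_force: 55.0
```

```bash
python3 - <<'E'
from st import *
import cv2
s=vision.snapshot("scene"); go([.478,-.2075,.1245])
S=sensors.get_state(); p=np.array(S["tool_pos"]); z=R.from_quat(S["eef_rot"]).as_matrix()[:,2]
print("ball",p+.092*z,"proj",proj(s,p+.092*z))
x0,y0=170,110; c=s["img"][y0:y0+180,x0:x0+200,::-1]
cv2.imwrite("pics/over.png",cv2.resize(c,None,fx=3,fy=3))
E
```

```text
pos [ 0.478  -0.2077  0.2011] t 7.275 F [ 1.05  0.27 -0.55] op 0.182 ff 55.0
x [-0.964 -0.06  -0.26 ] y [-0.062  0.998  0.001] z [ 0.259  0.017 -0.966] yaw_y 93.58
shift cm [1.98 0.02 7.4 ]
ball [ 0.50181462 -0.20615101  0.11222979] proj [np.float64(244.9326507476706), np.float64(207.1302575338294)]
```

View pics/over.png

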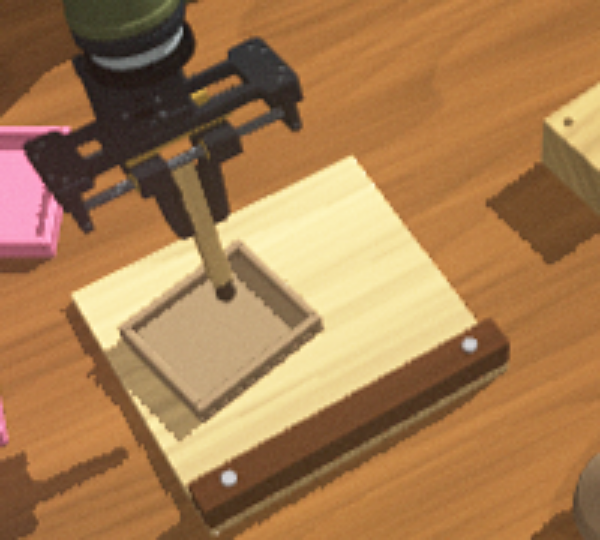

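The view shows the foot at (226,290), hovering over the inside of the tan dish at the predicted pixel. Now descend.

>>> step_arm(
  steps=[
    [[0.5,0,1.9],[0,0,0]],
    [[0.5,0,1.9],[0,0,0]],
    [[0.5,0,1.9],[0,0,0]],
    [[0.3,0,1.1],[0,0,0]],
    [[0.13,0,0.48],[0,0,0]],
    [[0.1,0,0.35],[0,0,0]],
    [[0,0,0],[0,0,0]],
    [[0,0,0],[0,0,0]],
  ],
)

```text
clock: 8.28
tool_pos: [0.4788, -0.209, 0.1283]
eef_rot: [-0.031, 0.991, 0.005, 0.129]
contact_force: [0.1, 0.4, -1.2]
opening: 0.178
finger_force: 55.0
```

```bash
python3 -c "
from st import *
go([.478,-.2075,.119])"
```

```text
pos [ 0.4788 -0.209   0.1283] t 8.275 F [ 0.06  0.4  -1.24] op 0.178 ff 55.0
x [-0.965 -0.06  -0.256] y [-0.063  0.998  0.001] z [ 0.256  0.017 -0.967] yaw_y 93.6
shift cm [0.31 0.15 0.88]
```

>>> step_arm(
  steps=[
    [[0,0,0],[0,0,0]],
    [[0,0,0],[0,0,0]],
  ],
)

```text
clock: 8.52
tool_pos: [0.4785, -0.2095, 0.1281]
eef_rot: [-0.031, 0.991, 0.004, 0.129]
contact_force: [-0.8, -0.1, -0.3]
opening: 0.178
finger_force: 55.0
```

>>> step_arm(
  steps=[
    [[0.1,0.1,0.4],[0,0,0]],
    [[0,0,0],[0,0,0]],
    [[0,0,0],[0,0,0]],
  ],
)

```text
clock: 8.9
tool_pos: [0.4784, -0.2087, 0.1239]
eef_rot: [-0.031, 0.991, 0.004, 0.129]
contact_force: [0.4, -0.5, -0.0]
opening: 0.177
finger_force: 55.0
```

>>> step_arm(
  steps=[
    [[0.1,0,0.4],[0,0,0]],
    [[0,0,0],[0,0,0]],
    [[-0.5,0,0.13],[0,0,0]],
    [[-0.5,0,0.13],[0,0,0]],
    [[-0.5,0,0.13],[0,0,0]],
    [[-0.5,0,0.13],[0,0,0]],
    [[-0.5,0,0.13],[0,0,0]],
    [[-0.5,0,0.13],[0,0,0]],
    [[0,0,0],[0,0,0]],
  ],
)

```text
clock: 10.02
tool_pos: [0.5096, -0.2068, 0.1198]
eef_rot: [-0.03, 0.991, 0.004, 0.129]
contact_force: [-0.2, -0.3, -1.4]
opening: 0.174
finger_force: 55.0
```

>>> step_arm(
  steps=[
    [[-0.4,0,0.11],[0,0,0]],
    [[-0.4,0,0.11],[0,0,0]],
    [[-0.4,0,0.11],[0,0,0]],
    [[-0.4,0,0.11],[0,0,0]],
    [[-0.4,0,0.11],[0,0,0]],
    [[-0.4,0,0.11],[0,0,0]],
    [[0,0,0],[0,0,0]],
  ],
)

```text
clock: 10.9
tool_pos: [0.535, -0.2051, 0.1197]
eef_rot: [-0.031, 0.991, 0.005, 0.129]
contact_force: [0.8, -0.1, -0.7]
opening: 0.178
finger_force: 55.0
```

```bash
python3 - <<'E'
from st import *
import cv2
s=vision.snapshot("scene"); go(None)
S=sensors.get_state(); p=np.array(S["tool_pos"]); z=R.from_quat(S["eef_rot"]).as_matrix()[:,2]
b=p+.092*z; n=np.array([.998,.061]); d=b[:2]-[.613,-.155]
print("ball",b,"proj",proj(s,b),"fence frame",d@n,d@[-.061,.998])
x0,y0=170,110; c=s["img"][y0:y0+180,x0:x0+200,::-1]
cv2.imwrite("pics/push1.png",cv2.resize(c,None,fx=3,fy=3,interpolation=cv2.INTER_CUBIC))
E
```

```text
pos [ 0.5349 -0.2051  0.1198] t 10.95 F [-0.38 -0.15 -0.91] op 0.179 ff 55.0
x [-0.965 -0.06  -0.257] y [-0.062  0.998  0.001] z [ 0.256  0.017 -0.966] yaw_y 93.55
ball [ 0.55851301 -0.20350778  0.03086935] proj [np.float64(259.97472438377224), np.float64(241.86138134371174)] fence frame -0.05733699540921972 -0.04508705749763713
```

View pics/push1.png

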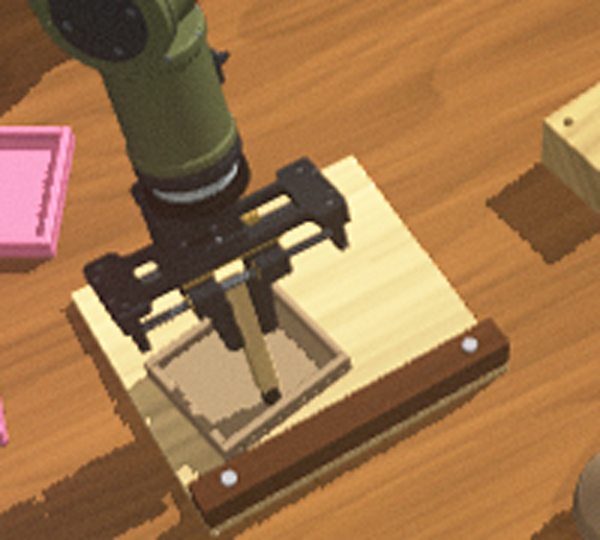

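The picture shows the dish following, still turned, with the foot at (270,396) against its far wall. About 26 mm is left. Continue, slower towards the end.

>>> step_arm(
  steps=[
    [[-0.4,0,0.11],[0,0,0]],
    [[-0.4,0,0.11],[0,0,0]],
    [[-0.4,0,0.11],[0,0,0]],
    [[-0.3,0,0.08],[0,0,0]],
    [[-0.3,0,0.08],[0,0,0]],
    [[-0.2,0,0.05],[0,0,0]],
    [[-0.2,0,0.05],[0,0,0]],
    [[0,0,0],[0,0,0]],
  ],
)

```text
clock: 11.95
tool_pos: [0.5574, -0.2036, 0.1195]
eef_rot: [-0.031, 0.991, 0.005, 0.129]
contact_force: [-1.8, -0.4, 0.0]
opening: 0.178
finger_force: 55.0
```

>>> step_arm(
  steps=[
    [[-0.2,0,0.05],[0,0,0]],
    [[-0.2,0,0.05],[0,0,0]],
    [[0,0,0],[0,0,0]],
    [[0,0,0],[0,0,0]],
  ],
)

```text
clock: 12.45
tool_pos: [0.5596, -0.2037, 0.1191]
eef_rot: [-0.03, 0.991, 0.004, 0.127]
contact_force: [-5.5, 0.6, 0.9]
opening: 0.181
finger_force: 55.0
```

>>> step_arm(
  steps=[
    [[-0.2,0,0.05],[0,0,0]],
    [[0,0,0],[0,0,0]],
    [[0,0,0],[0,0,0]],
  ],
)

```text
clock: 12.82
tool_pos: [0.5601, -0.2039, 0.1186]
eef_rot: [-0.03, 0.992, 0.004, 0.126]
contact_force: [-7.7, -0.1, 2.5]
opening: 0.179
finger_force: 55.0
```

```bash
python3 - <<'E'
from st import *
import cv2
s=vision.snapshot("scene"); go(None)
S=sensors.get_state(); p=np.array(S["tool_pos"]); z=R.from_quat(S["eef_rot"]).as_matrix()[:,2]
b=p+.092*z; n=np.array([.998,.061]); d=b[:2]-[.613,-.155]
print("ball",b,"proj",proj(s,b),"fence frame",d@n,d@[-.061,.998])
x0,y0=200,180; c=s["img"][y0:y0+110,x0:x0+150,::-1]
cv2.imwrite("pics/push2.png",cv2.resize(c,None,fx=5,fy=5,interpolation=cv2.INTER_CUBIC))
E
```

```text
pos [ 0.5601 -0.2039  0.1187] t 12.875 F [-7.15  0.26  2.05] op 0.178 ff 55.0
x [-0.966 -0.059 -0.25 ] y [-0.061  0.998 -0.   ] z [ 0.249  0.015 -0.968] yaw_y 93.49
ball [ 0.58307158 -0.20252149  0.02957338] proj [np.float64(264.78855410257574), np.float64(249.82867913210723)] fence frame -0.03276737571313035 -0.04560080944763392
```

View pics/push2.png

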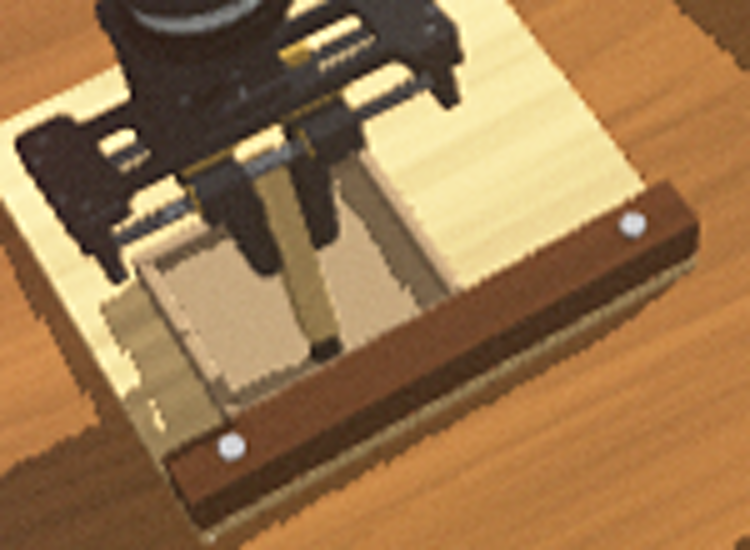

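The dish is now flush: its side walls are parallel to the board edges, the foot is at (322,348), and there is about 7 N of side force with hardly any motion. Now press down.

>>> step_arm(
  steps=[
    [[0.05,0,0.2],[0,0,0]],
    [[0.05,0,0.2],[0,0,0]],
    [[0,0,0],[0,0,0]],
    [[0,0,0],[0,0,0]],
  ],
)

```text
clock: 13.38
tool_pos: [0.5603, -0.2041, 0.1161]
eef_rot: [-0.03, 0.991, 0.003, 0.127]
contact_force: [-13.8, 0.1, 16.9]
opening: 0.175
finger_force: 55.0
```

>>> step_arm(
  steps=[
    [[0.05,0,0.2],[0,0,0]],
    [[0,0,0],[0,0,0]],
    [[0,0,0],[0,0,0]],
  ],
)

```text
clock: 13.75
tool_pos: [0.5607, -0.204, 0.1158]
eef_rot: [-0.03, 0.991, 0.002, 0.128]
contact_force: [-18.6, 0.3, 31.5]
opening: 0.181
finger_force: 55.0
```

>>> step_arm(
  steps=[
    [[-0.04,0,-0.15],[0,0,0]],
    [[0,0,0],[0,0,0]],
    [[0,0,0],[0,0,0]],
    [[0,0,0],[0,0,0]],
  ],
)

```text
clock: 14.25
tool_pos: [0.5606, -0.2041, 0.116]
eef_rot: [-0.03, 0.991, 0.003, 0.127]
contact_force: [-12.8, -0.4, 19.0]
opening: 0.18
finger_force: 55.0
```

```bash
python3 - <<'E'
from st import *
import cv2
s=vision.snapshot("top"); go(None)
S=sensors.get_state(); p=np.array(S["tool_pos"]); z=R.from_quat(S["eef_rot"]).as_matrix()[:,2]
b=p+.092*z; n=np.array([.998,.061]); d=b[:2]-[.613,-.155]
print("ball",b,"fence frame",d@n,d@[-.061,.998])
a=s["img"][160:260,315:435,::-1]; a=cv2.resize(a,None,fx=5,fy=5,interpolation=cv2.INTER_CUBIC)
c=vision.snapshot("scene")["img"]; 
cv2.imwrite("pics/end.png",a)
E
```

```text
pos [ 0.5606 -0.2041  0.116 ] t 14.3 F [-13.82   0.02  19.43] op 0.175 ff 55.0
x [-0.966 -0.059 -0.252] y [-0.061  0.998 -0.002] z [ 0.252  0.013 -0.968] yaw_y 93.48
ball [ 0.58380968 -0.20287137  0.02702007] fence frame -0.03205209259994029 -0.045995016189312454
```

View pics/end.png

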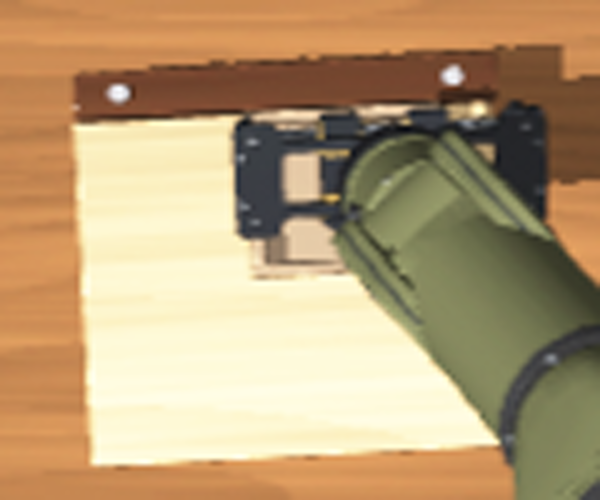

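>>> step_arm(
  steps=[
    [[-0.1,0,-0.05],[0,0,0]],
    [[0,0,0],[0,0,0]],
    [[0,0,0],[0,0,0]],
    [[0,0,0],[0,0,0]],
    [[0,0,0],[0,0,0]],
    [[0,0,0],[0,0,0]],
  ],
)

```text
clock: 15.1
tool_pos: [0.5608, -0.2041, 0.1161]
eef_rot: [-0.03, 0.992, 0.003, 0.126]
contact_force: [-13.5, -0.1, 16.1]
opening: 0.181
finger_force: 55.0
```

The load is steady at about 13.5 N towards the fence and 16 N down, so fence and board should both clear their limits with margin. Handing in.

```bash
python3 -c "
from plant import finish_job
print(finish_job())"
```

```text
the job is handed in; nothing more can be done
None
```

I handed the job in at about 15 s with the stick still gripped and its foot inside the tan dish; the dish looks flush and square to the fence, pressed with about 13.5 N towards it and 16 N down, but no verdict came back and the split between fence and board was estimated, not measured.

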